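Centre the egg cup on its stand

TASK

The egg cup with its egg stands off-centre on its little round wooden stand and hangs over the edge. With your fingertips, nudge the cup gently sideways, without gripping or lifting it, until it stands upright in the middle of the stand with the stand's rim showing evenly all the way round, then take your hand away. The egg must stay in its cup; do not tip the cup, and leave the stand and the other things where they are.

Things in the scene. Friction and masses are not known exactly. Their poses are not given: they have to be found in the camera images.
- egg_cup: White porcelain egg cup, loose and upright on the stand, 0.08 to 0.15 kg. Origin: centre of its underside; z up its axis. Round: foot disc 50 mm across and 9 mm high, then a waist of 32 mm, then a bowl that widens to 49 mm at the rim, 39 mm up. With the egg it is about 66 mm tall. It slides at a push of about 1 N; push it low, at the foot disc: whatever leans on the egg or rim tips it. It falls if its axis nears the stand's edge.
- egg: Brown boiled egg, 40 mm thick, 50 mm tall, 0.05 kg, standing loose in the cup's bowl. Origin: its lower end, at the start about 15 mm above the cup's underside; z along the egg. It can rock a few mm.
- stand: Small round turned stand of light wood, loose on the worktop, 0.22 kg. Origin: centre of its underside, on the worktop; z up. Foot 84 mm in diameter and 6 mm high, waist about 56 mm, flat plain top 66 mm in diameter and 30 mm above its origin. Its yaw has no visible meaning.
- salt_shaker: Bystander: glass salt shaker with a grey cap, 44 mm in diameter, 90 mm tall, beyond the stand. Origin: centre of its underside.
- spice_jar: Bystander: spice jar with a dark lid, 41 mm in diameter, 105 mm tall, to the left of the stand. Origin: centre of its underside.
- espresso_cup: Bystander: small white espresso cup with a handle, 65 by 90 mm over the handle, 56 mm tall, to the right of the stand. Origin: centre of its extent, on its underside.
There are look-alikes about, which are no part of the job. What is meant by the stand is not blue, and is the smaller of those in its own colour. What is shaped like the egg_cup but orange or turquoise is not meant.

How it is judged:
At the end, for the whole second after the job is handed in: The egg cup stands upright (within 0.04 rad) and still on the stand's top, its axis within 6 mm of the stand's centre; the egg sits in the cup; the stand is within 10 mm of where it began (horizontal distance between egg_cup and stand below 0.006 m and z of egg_cup in the frame of stand between 0.027 and 0.033 m and angle between each of egg_cup, stand's own z axis and vertical below 0.04 rad and distance of stand from where it was at the start of the episode below 0.01 m and distance between egg and egg_cup below 0.025 m and linear speed of egg_cup below 0.01 m/s); the robot touches nothing.
It fails at once if the cup is lifted (more than 5 mm) or tipped (more than 0.2 rad) (z of egg_cup in the frame of stand above 0.035 m or angle between egg_cup's own z axis and vertical above 0.2 rad).
It fails at once if the egg leaves its cup (distance between egg and egg_cup above 0.03 m).
It fails at once if the cup or the egg is pinched or pushed hard (more than 10 N) (contact force between the fingers and egg_cup above 10 N or contact force between the fingers and egg above 10 N).
It fails at once if the stand is shifted more than 10 mm (distance of stand from where it was at the start of the episode above 0.01 m).
It fails at once if the salt shaker, spice jar or espresso cup is moved more than 15 mm (distance of any of salt_shaker, spice_jar, espresso_cup from where it was at the start of the episode above 0.015 m).
It also fails if it takes over 45 s, if anything falls off the work surface, if the arm or the gripper's body presses on something with over 40 N, if the wrist force passes 120 N, or if a joint passes its speed limit or range.

ROBOT

A 6-joint arm with a two-finger parallel gripper is mounted at the origin on a cart in front of the work surface, level with it; the furniture and walls round the work are solid. World frame = base frame: x ahead of the robot, y to its left, z up, the work surface at z = 0. Lengths are in m, angles in rad, forces in N, time in s.
With the tool pointing down it reaches from about 0.25 to 0.775 m from the base axis. Payload 4 kg.
Tool frame: the origin (TCP) lies midway between the tips of the shut fingers; the grasp point (between the pads) lies robot.grip_point_offset behind it (robot.grip_point_offset is the distance from the TCP to the grasp point, in m); z points along the fingers, y is the line along which they close (so a half turn about z gives the same grasp; the last joint's range is limited). The gripper opens to 85 mm and grips with 20 to 120 N. Pads are 22 mm wide; open, the fingers measure 114 mm over their backs; the gripper's body (76 mm by 85 mm) begins 54 mm behind the grasp point. The pads swing forward as they close: fully open they stand 13 mm farther back than shut.
Start: joints at [-1.394, 0.087, 1.371, -0, 1.684, -0.103], TCP at [0.152, -0.529, 0.231] pointing down, gripper open.
Joint ranges: [-3.1, 3.1], [-0.76, 2.03], [0.27, 2.55], [-1.08, 4.22], [0.17, 2.65], [-2.57, 2.57]. Speed limits (rad/s): [2.79, 2.79, 3.14, 3.14, 3.14, 3.14].

INTERFACE

Orientations are given as a unit quaternion [x, y, z, w].
In Python, from station import sensors, camera, camera_model, workorder, robot gives the robot as it stands.
- The arm moves only by the tool servo_tool, never from a script. Its argument "commands" is a list that holds one entry, the list of rows, each a list of 7 numbers: the opening, from 0 (shut) to 1 (fully open), then the shift along the world's x, y, z in m, then the turn, a rotation vector about the world's x, y, z in degrees. In form: [[[claw, x, y, z, rx, ry, rz], ...]]. A call has 1 to 12 rows; each row is the pose to reach, as a shift and turn from the pose commanded when the call began; what a row does not reach only later rows make up. A row lasts 1/12 s, in which the tool goes at most 41.7 mm and 7.16 degrees, less where a joint would pass 70% of its speed; a pose out of reach is approached as far as the arm can. A call with a gripper value outside its range is refused whole. The fingers move at their own pace and stop on an object; "grip_force" is the grip in N (left out, the last holds). Time passes only in rows, so rows that repeat a pose let the fingers close. It gives the time, the measured TCP pose, the force, the opening and the grip force at its end, in the units of the state.
- sensors.read_state(): the state, without advancing time (a new reading comes with each control period).
- camera(name): name is "scene" or "top"; returns the picture (420x560x3 uint8, red, green, blue); there is no depth.
- camera_model(name): a dict with "fx", "fy", "cx", "cy" (pixels), "view" (4x4, takes a point from world to camera coordinates). Camera axes: x right, y up, looking along -z (the intrinsics and any distortion apply to the point x, -y, -z); pixel columns grow to the right and rows downward; lengths in m; the calibration is good to about 2 mm. A picture is of the moment at which its call begins. camera_model takes no time and is no camera call.
- workorder.sign_off(): hands the job in; it is judged then, once.
The state is a dict: "clock": time; "q": joint angles; "qvel": joint speeds; "effort": joint torques, N m; "position": TCP position; "tcp_rot": TCP orientation; "ft_force": force on the tool from outside, world axes, zero at the start; "moment": the same for the moment, N m; "grip_width": finger opening in m; "gripper_force": force on a finger pad.
Only numpy, scipy, OpenCV 4.12 (cv2) and the standard library are available. Lean on these libraries where they do the work, as an engineer would, in place of code of your own. Each camera call takes 0.05 s, during which the arm holds its last target. There are 200 camera calls.

## Working session

There is one attempt and no reset: what is moved stays moved. The work goes in short steps, Python scripts to look and compute and a tool call to move; the robot and the scene stay as the last step left them, time stands still between calls to the robot, and variables do not carry over. Pictures are saved under pics/ and viewed, at most 10 in all, crops included, and the job is handed in when it is done.

Besides the shell and the picture viewer there is one more tool, called after ">>>" as name([rows], argument=value, ...), one row to a line, values as JSON. servo_tool: Moves the arm, as the interface text tells. Its arguments: {"type":"object","properties":{"commands":{"type":"array","items":{"type":"array","items":{"type":"array","items":{"type":"number"}}}},"grip_force":{"type":"number"}},"required":["commands"]}

```bash
mkdir -p pics
python3 - <<'E'
from station import sensors,camera,camera_model,robot
import cv2,numpy as np
print(sensors.read_state(),robot.grip_point_offset)
for n in("scene","top"):
    im=camera(n);cv2.imwrite(f"pics/{n}0.png",im[:,:,::-1]);m=camera_model(n);print(n,m)
E
```

```text
{'clock': 0.0, 'q': array([-1.39411509e+00,  8.79682961e-02,  1.37228291e+00, -2.40942446e-05,
        1.68355315e+00, -1.03103536e-01]), 'qvel': array([-1.02331959e-03, -8.78080052e-04, -1.62224867e-03,  1.54243135e-03,
       -2.98114552e-04,  8.95608930e-05]), 'effort': array([ 1.09894772e-03, -3.51875639e+01, -3.13266635e+01, -1.04917629e-04,
        1.07597548e-02, -6.73585944e-06]), 'position': array([ 0.15178123, -0.52813111,  0.23011729]), 'tcp_rot': array([ 9.90230589e-01,  1.39435137e-01, -5.26379613e-05, -1.10466626e-03]), 'ft_force': array([ 0.0140885 ,  0.24742408, -1.7305759 ]), 'moment': array([-0.01522742, -0.00466437, -0.05389643]), 'gripper_force': 0.0, 'grip_width': 0.08531406788530461} 0.0187
scene {'fx': 402.9418485556717, 'fy': 402.9418485556717, 'cx': 284.75194118131435, 'cy': 214.7812332320696, 'view': array([[-0.9440481 ,  0.3294242 , -0.01590227,  0.50708916],
       [-0.18250506, -0.48163678,  0.85715688,  0.06236908],
       [ 0.2747091 ,  0.81209957,  0.51480987, -1.21675726],
       [ 0.        ,  0.        ,  0.        ,  1.        ]])}
top {'fx': 473.1181359705862, 'fy': 473.1181359705862, 'cx': 277.4599187517556, 'cy': 215.0515929302967, 'view': array([[ 0.01241877, -0.99978404,  0.01666286, -0.03148841],
       [ 0.98258596,  0.01529141,  0.18517828, -0.52733999],
       [-0.18539309,  0.01407301,  0.98256366, -1.05345953],
       [ 0.        ,  0.        ,  0.        ,  1.        ]])}
```

View pics/scene0.png

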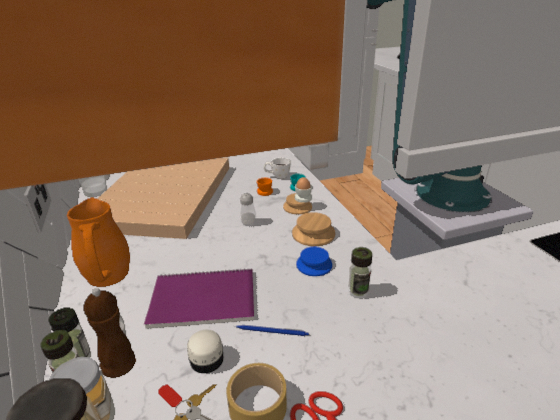

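View pics/top0.png

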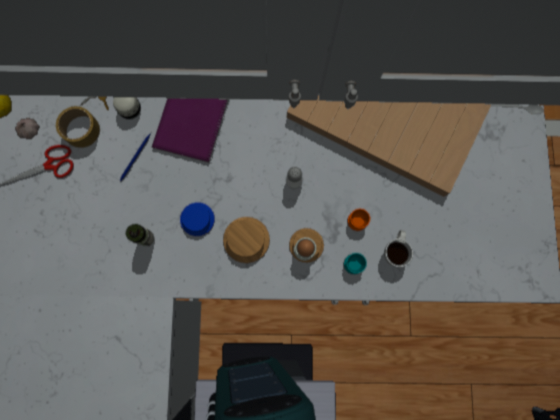

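The egg cup with its brown egg is at about (305,248) in top and (303,190) in scene. Its small wooden stand is just above it; the larger wooden stand at (246,240) and the blue one are look-alikes. Next I'll zoom in on it.

Run:
```python
import cv2,numpy as np
a=cv2.imread("pics/top0.png")[222:272,280:335];b=cv2.imread("pics/scene0.png")[170:220,275:330]
f=lambda i:cv2.resize(cv2.convertScaleAbs(i,alpha=1.4),(396,360),interpolation=cv2.INTER_NEAREST)
c=np.hstack([f(a),f(b)])
for k in range(0,792,72): cv2.line(c,(k,0),(k,6),(0,0,255))
for k in range(0,360,72): cv2.line(c,(0,k),(6,k),(0,0,255))
cv2.imwrite("pics/c0.png",c)
```

```text
(no output)
```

View pics/c0.png

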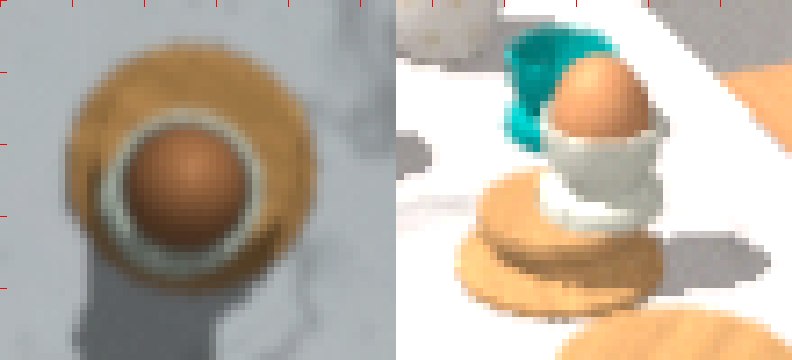

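```bash
cat > h.py <<'E'
import numpy as np,cv2
from station import camera_model
def ray(n,u,v,z):
    m=camera_model(n);V=m["view"];R=V[:3,:3];o=-R.T@V[:3,3]
    d=R.T@np.array([(u-m["cx"])/m["fx"],-(v-m["cy"])/m["fy"],-1]);return (o+d*(z-o[2])/d[2])[:2]
def proj(n,p):
    m=camera_model(n);c=m["view"]@np.r_[p,1];return np.array([m["cx"]+m["fx"]*c[0]/-c[2],m["cy"]-m["fy"]*c[1]/-c[2]])
E
python3 - <<'E'
from h import *
import numpy as np
T=lambda a,b:(280+a/7.2-.5,222+b/7.2-.5); S=lambda a,b:(275+(a-396)/7.2-.5,170+b/7.2-.5)
r=lambda n,p,z:ray(n,*p,z).round(4)
print("stand foot ctr top",r("top",T(191,168),.006), "L,R,T,B",[r("top",T(*p),.006) for p in((66,160),(316,160),(190,42),(190,294))])
print("cup rim ctr top",r("top",T(184,188),.069),[r("top",T(*p),.069) for p in((105,188),(264,188),(184,109))],"egg",r("top",T(188,186),.07))
print("scene foot L,R,bottom",[r("scene",S(*p),.006) for p in((456,270),(664,265),(560,318))],"top L",r("scene",S(478,205),.03),"cupfoot L,R,bot",[r("scene",S(*p),.034) for p in((540,200),(662,200))],r("scene",S(600,232),.03))
# directional centre in scene: midcol, for known heights
print("things",{k:r("top",p,z) for k,p,z in(("salt",(295,175),.09),("spice?",(137,233),.1),("orange",(359,218),.03),("turq",(355,264),.03),("espresso",(398,252),.05),("bigstand",(246,239),.03))})
E
```

```text
stand foot ctr top [ 0.4643 -0.0942] L,R,T,B [array([ 0.4664, -0.0525]), array([ 0.4676, -0.1359]), array([ 0.5068, -0.0938]), array([ 0.4224, -0.0939])]
cup rim ctr top [ 0.4501 -0.0872] [array([ 0.4497, -0.0624]), array([ 0.4504, -0.1124]), array([ 0.4751, -0.0872])] egg [ 0.4506 -0.0884]
scene foot L,R,bottom [array([ 0.5084, -0.0988]), array([ 0.4297, -0.0731]), array([ 0.4829, -0.0493])] top L [ 0.4966 -0.1049] cupfoot L,R,bot [array([ 0.4748, -0.0931]), array([ 0.4299, -0.076 ])] [ 0.4595 -0.0672]
things {'salt': array([ 0.6137, -0.0624]), 'spice?': array([0.4733, 0.2846]), 'orange': array([ 0.5273, -0.2183]), 'turq': array([ 0.418 , -0.2068]), 'espresso': array([ 0.4453, -0.3032]), 'bigstand': array([0.473 , 0.0488])}
```

>>> servo_tool([
  [[0,0.04,0.05,0,0,0,0],[0,0.06,0.09,0,0,0,-5],[0,0.08,0.13,0,0,0,-10],[0,0.1,0.17,0,0,0,-15],[0,0.12,0.21,0,0,0,-20],[0,0.14,0.25,0,0,0,-25],[0,0.16,0.29,0,0,0,-30],[0,0.18,0.33,0,0,0,-35],[0,0.2,0.37,0,0,0,-40],[0,0.22,0.4,0,0,0,-40],[0,0.24,0.43,0,0,0,-40],[0,0.25,0.46,0,0,0,-40]],
])

```text
clock: 1.1
position: [0.3908, -0.0911, 0.2311]
tcp_rot: [0.978, -0.208, 0.0, 0.0]
ft_force: [0.6, -0.1, 0.4]
grip_width: 0.0
gripper_force: 0.0
```

>>> servo_tool([
  [[0,0,0,-0.02,-2,-4.5,0],[0,0,0,-0.04,-4,-9,0],[0,0,0,-0.06,-6.2,-13.7,0],[0,0,0,-0.08,-6.2,-13.7,0],[0,0,0,-0.1,-6.2,-13.7,0],[0,0,0,-0.1,-6.2,-13.7,0],[0,0,0,-0.1,-6.2,-13.7,0]],
])

```text
clock: 1.68
position: [0.3893, -0.0926, 0.1302]
tcp_rot: [0.97, -0.206, 0.126, 0.028]
ft_force: [-0.5, 0.1, -0.4]
grip_width: -0.0004
gripper_force: 0.0
```

Run:
```python
from station import sensors,camera
import cv2,numpy as np
from scipy.spatial.transform import Rotation as R
s=sensors.read_state();print(s["clock"],s["position"],s["q"],R.from_quat(s["tcp_rot"]).as_matrix().round(3),s["ft_force"],s["grip_width"])
a=camera("top")[:,:,::-1][190:300,230:380];b=camera("scene")[:,:,::-1][130:240,230:380]
f=lambda i:cv2.resize(cv2.convertScaleAbs(i,alpha=1.3),(400,293),interpolation=cv2.INTER_CUBIC)
cv2.imwrite("pics/c1.png",np.hstack([f(a),f(b)]))
```

```text
1.6833 [ 0.38932358 -0.09260441  0.13017573] [-0.36200286 -0.41750425  2.02492015 -0.01713706  1.27523423  1.62993607] [[ 0.883 -0.406  0.234]
 [-0.392 -0.914 -0.106]
 [ 0.257  0.002 -0.967]] [-0.47565578  0.06375395 -0.43094067] -0.00036532385935981397
```

View pics/c1.png

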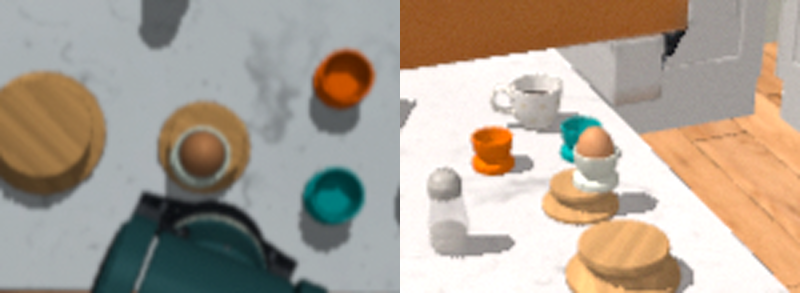

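The gripper is still short of the start point for the push: the egg cup is untouched, left of centre in the top crop at about (203,153). I'll shift sideways, then descend behind the cup.

>>> servo_tool([
  [[0,0.015,0.023,0,0,0,0],[0,0.015,0.0245,-0.01,0,0,0],[0,0.015,0.0245,-0.04,0,0,0],[0,0.015,0.0245,-0.07,0,0,0],[0,0.015,0.0245,-0.09,0,0,0],[0,0.015,0.0245,-0.096,0,0,0],[0,0.015,0.0245,-0.096,0,0,0],[0,0.015,0.0245,-0.096,0,0,0]],
])

```text
clock: 2.45
position: [0.4065, -0.069, 0.0368]
tcp_rot: [0.97, -0.206, 0.129, 0.028]
ft_force: [-0.3, -0.2, 0.9]
grip_width: -0.0002
gripper_force: 0.0
```

Run:
```python
from station import sensors,camera
import cv2,numpy as np
s=sensors.read_state();print(s["clock"],s["position"],s["ft_force"])
a=camera("top")[:,:,::-1][222:272,275:335];b=camera("scene")[:,:,::-1][170:220,275:335]
f=lambda i:cv2.resize(cv2.convertScaleAbs(i,alpha=1.3),(400,333),interpolation=cv2.INTER_CUBIC)
cv2.imwrite("pics/c2.png",np.hstack([f(a),f(b)]))
```

```text
2.45 [ 0.40648644 -0.06902237  0.03682688] [-0.29075108 -0.15789432  0.86826827]
```

View pics/c2.png

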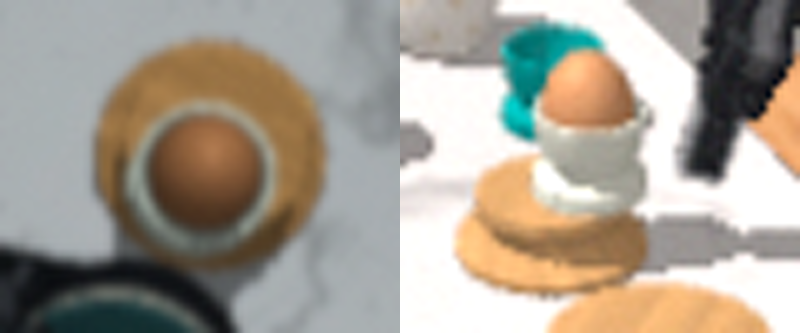

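The fingertip is behind the cup, with its tip at about (700,170) in the scene crop, level with the cup's foot and clear of it. I'll lower it 3.5 mm, then push slowly.

>>> servo_tool([
  [[0,0,0,-0.0015,0,0,0],[0,0,0,-0.0035,0,0,0],[0,0.002,-0.0008,-0.0035,0,0,0],[0,0.004,-0.0016,-0.0035,0,0,0],[0,0.006,-0.0025,-0.0035,0,0,0],[0,0.007,-0.0029,-0.0035,0,0,0],[0,0.008,-0.0033,-0.0035,0,0,0],[0,0.009,-0.0037,-0.0035,0,0,0],[0,0.01,-0.0041,-0.0035,0,0,0],[0,0.011,-0.0045,-0.0035,0,0,0],[0,0.012,-0.005,-0.0035,0,0,0],[0,0.013,-0.0054,-0.0035,0,0,0]],
])

```text
clock: 3.55
position: [0.418, -0.0738, 0.0317]
tcp_rot: [0.97, -0.206, 0.127, 0.028]
ft_force: [-1.5, 1.5, 1.0]
grip_width: 0.0001
gripper_force: 0.8
```

>>> servo_tool([
  [[0,0.0006,-0.0002,0,0,0,0],[0,0.0012,-0.0005,0,0,0,0],[0,0.0018,-0.0007,0,0,0,0],[0,0.0024,-0.001,0,0,0,0],[0,0.003,-0.0012,0,0,0,0],[0,0.0036,-0.0015,0,0,0,0],[0,0.0042,-0.0017,0,0,0,0],[0,0.0048,-0.002,0,0,0,0],[0,0.0054,-0.0022,0,0,0,0],[0,0.006,-0.0025,0,0,0,0],[0,0.006,-0.0025,0,0,0,0],[0,0.006,-0.0025,0,0,0,0]],
])

```text
clock: 4.55
position: [0.4244, -0.0764, 0.0319]
tcp_rot: [0.97, -0.206, 0.128, 0.028]
ft_force: [0.1, -0.4, -0.5]
grip_width: -0.0004
gripper_force: 0.2
```

Run:
```python
from station import sensors,camera
import cv2,numpy as np
s=sensors.read_state();print(s["clock"],s["position"],s["ft_force"])
a=camera("top")[:,:,::-1][222:272,280:335];b=camera("scene")[:,:,::-1][170:220,275:330]
f=lambda i:cv2.resize(cv2.convertScaleAbs(i,alpha=1.4),(396,360),interpolation=cv2.INTER_NEAREST)
cv2.imwrite("pics/c3.png",np.hstack([f(a),f(b)]))
```

```text
4.55 [ 0.42439858 -0.07644869  0.03186963] [ 0.14622367 -0.39340477 -0.50436327]
```

View pics/c3.png

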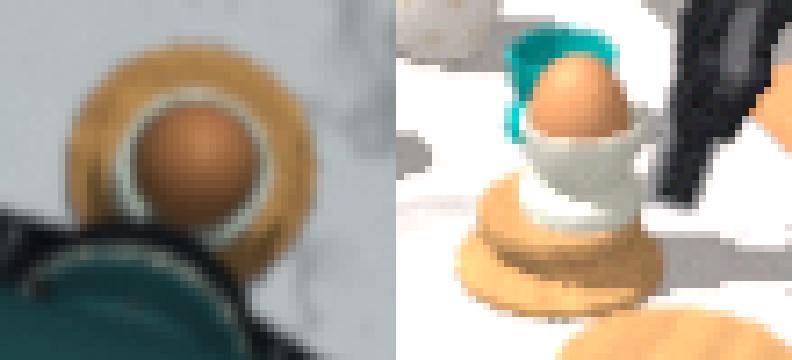

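The cup has moved about 7 mm towards the centre. Its rim centre is now near (193,166) in the top crop, and the stand is unmoved (66..316). There are about 8 mm left to push.

>>> servo_tool([
  [[0,0.0007,-0.0003,0,0,0,0],[0,0.0014,-0.0006,0,0,0,0],[0,0.0021,-0.0009,0,0,0,0],[0,0.0028,-0.0012,0,0,0,0],[0,0.0035,-0.0015,0,0,0,0],[0,0.0042,-0.0018,0,0,0,0],[0,0.0049,-0.0021,0,0,0,0],[0,0.0056,-0.0024,0,0,0,0],[0,0.0063,-0.0027,0,0,0,0],[0,0.007,-0.003,0,0,0,0],[0,0.0075,-0.0033,0,0,0,0],[0,0.0075,-0.0033,0,0,0,0]],
])

```text
clock: 5.65
position: [0.4319, -0.0798, 0.0319]
tcp_rot: [0.97, -0.206, 0.128, 0.028]
ft_force: [-1.6, 0.5, -0.4]
grip_width: -0.0001
gripper_force: 0.3
```

>>> servo_tool([
  [[0,-0.003,0.0012,0,0,0,0],[0,-0.01,0.004,0,0,0,0],[0,-0.02,0.008,0,0,0,0],[0,-0.035,0.015,0,0,0,0],[0,-0.045,0.02,0.02,0,0,0],[0,-0.05,0.022,0.05,0,0,0],[0,-0.06,0.025,0.08,0,0,0],[0,-0.06,0.025,0.1,0,0,0],[0,-0.06,0.025,0.1,0,0,0]],
])

```text
clock: 6.4
position: [0.3744, -0.0553, 0.138]
tcp_rot: [0.969, -0.206, 0.134, 0.028]
ft_force: [1.2, -0.5, 0.4]
grip_width: -0.0001
gripper_force: 0.0
```

Run:
```python
from station import sensors,camera
import cv2,numpy as np
s=sensors.read_state();print(s["clock"],s["position"],s["ft_force"])
a=camera("top")[:,:,::-1][222:272,280:335];b=camera("scene")[:,:,::-1][170:220,275:330]
f=lambda i:cv2.resize(cv2.convertScaleAbs(i,alpha=1.4),(396,360),interpolation=cv2.INTER_NEAREST)
cv2.imwrite("pics/c4.png",np.hstack([f(a),f(b)]))
```

```text
6.4 [ 0.37436112 -0.05525335  0.13797003] [ 1.23548005 -0.51258085  0.44895008]
```

View pics/c4.png

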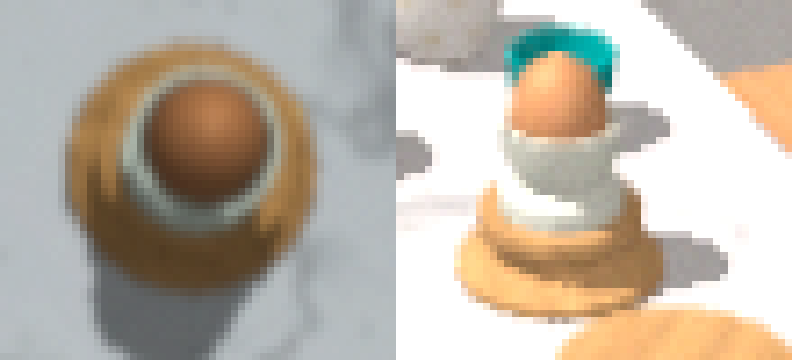

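Run:
```python
from h import *
T=lambda a,b:(280+a/7.2-.5,222+b/7.2-.5); S=lambda a,b:(275+(a-396)/7.2-.5,170+b/7.2-.5)
iS=lambda p:((p[0]+.5-275)*7.2+396,(p[1]+.5-170)*7.2)
iT=lambda p:((p[0]+.5-280)*7.2,(p[1]+.5-222)*7.2)
print("rim",[ray("top",*T(*p),.069).round(4) for p in((202,144),(120,144),(283,144),(202,65))],"foot bottom edge(x+.025)",ray("top",*T(195,236),.038).round(4),"stand",ray("top",*T(191,167),.006).round(4))
t=np.linspace(0,6.283,90)
for n,i in(("top",iT),("scene",iS)):
  for nm,c,r,z in(("foot",(.4645,-.0942),.042,.006),("standtop",(.4645,-.0942),.033,.03),("cupfoot",(.4645,-.0942),.025,.030),("rim",(.4645,-.0942),.0245,.069)):
    q=np.array([i(proj(n,(c[0]+r*np.cos(a),c[1]+r*np.sin(a),z))) for a in t]);print(n,nm,"L,T,R,B",q.min(0).round(),q.max(0).round())
```

```text
rim [array([ 0.4641, -0.0929]), array([ 0.4637, -0.067 ]), array([ 0.4645, -0.1184]), array([ 0.4893, -0.0928])] foot bottom edge(x+.025) [ 0.4383 -0.0931] stand [ 0.4646 -0.0942]
top foot L,T,R,B [65. 43.] [317. 294.]
top standtop L,T,R,B [96. 58.] [298. 259.]
top cupfoot L,T,R,B [120.  83.] [273. 235.]
top rim L,T,R,B [129.  66.] [284. 220.]
scene foot L,T,R,B [459. 206.] [668. 309.]
scene standtop L,T,R,B [480. 164.] [647. 244.]
scene cupfoot L,T,R,B [500. 174.] [626. 234.]
scene rim L,T,R,B [500.  87.] [626. 144.]
```

The measured outlines match a centred cup to about 1 mm in both views. The cup is upright, the egg is in it, the stand hasn't moved and the hand is clear.

```bash
python3 -c "
from station import workorder
print(workorder.sign_off())"
```

```text
the job is handed in; nothing more can be done
None
```

The egg cup now stands upright in the middle of its stand, within about 1–2 mm by both cameras, with the egg in place, the stand unmoved and the hand withdrawn; I handed the job in at about 6.4 s on the robot's clock, and the sign-off returned no verdict.

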